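Nest the parts cups and hold them ready over the taring scale

ROBOT

A 6-joint arm with a two-finger parallel gripper is mounted at the origin on the work surface. World frame = base frame: x ahead of the robot, y to its left, z up, the work surface at z = 0. Lengths are in m, angles in degrees, forces in N, time in s.
With the tool pointing down it reaches from about 0.3 to 0.85 m from the base axis. Payload 5.4 kg.
Tool frame: the origin (TCP) lies between the finger pads; the fingertips stand 14 mm ahead of it and the grasp point (between the pads) lies 5 mm behind it; z points along the fingers, y is the line along which they close (so a half turn about z gives the same grasp; the last joint's range is limited). The gripper opens to 85 mm and grips with 20 to 120 N. Pads are 22 mm wide; open, the fingers measure 114 mm over their backs; the gripper's body (76 mm by 85 mm) begins 54 mm behind the grasp point. The pads swing forward as they close: fully open they stand 13 mm farther back than shut.
Start: joints at [56.201, 9.076, 91.501, -0, 79.423, -12.038], TCP at [0.213, 0.534, 0.245] pointing down, gripper open.
Joint ranges: [-166.64, 166.64], [-54.1, 131.32], [10.49, 154.53], [-73.88, 253.88], [9.74, 151.15], [-171.62, 171.62]. Speed limits (degrees/s): [147.25, 147.25, 180, 180, 180, 180].

INTERFACE

Orientations are given as a 3x3 rotation matrix whose columns are the frame's x, y, z axes.
In Python, from bench import * gives the robot as it stands.
- The arm moves only by the tool jog_arm, never from a script. Its argument "series" is a list of rows, each an object with "offset": the shift along the world's x, y, z in m, a list of three; "turn": the turn, a rotation vector about the world's x, y, z in degrees, a list of three; "jaw": the opening, from -1 (shut) to 1 (fully open), so that 0 is half open. In form: [{"offset": [x, y, z], "turn": [ax, ay, az], "jaw": jaw}, ...]. A call has 1 to 12 rows; each row shifts and turns the commanded pose from where the row before left it; what a row does not reach is not made up. A row lasts 1/12 s, in which the tool goes at most 41.7 mm and 7.16 degrees, less where a joint would pass 70% of its speed; a pose out of reach is approached as far as the arm can. A call is refused whole if a number of a shift passes 0.0417 or a number of a turn 7.16, either way. A call with a gripper value outside its range is refused whole. The fingers move at their own pace and stop on an object; "force" is the grip in N (left out, the last holds). Time passes only in rows, so rows that do not move let the fingers close. It gives the time, the measured TCP pose, the force, the opening and the grip force at its end, in the units of the state.
- get_state(): the state, without advancing time (a new reading comes with each control period).
- read_camera(name): name is "scene" or "top" or "wrist"; returns a dict with "frame" (384x512x3 uint8, blue, green, red), "mtx" (3x3 intrinsics, pixels), "k1" (the pictures are not rectified: a ray, as slopes to the right and down, at radius r is drawn at 1 + k1 r^2 times it, then the intrinsics apply), "camera_from_world" (4x4, takes a point from world to camera coordinates); the wrist camera has in their place "tool_from_camera" (4x4, takes a point from camera to tool coordinates, whose origin is the TCP and whose axes are the flange's). Camera axes: x right, y up, looking along -z (the intrinsics and any distortion apply to the point x, -y, -z); pixel columns grow to the right and rows downward; lengths in m; the calibration is good to about 2 mm. A picture is of the moment at which its call begins: read the wrist's pose just before it. There is no depth.
- hand_in(): hands the job in; it is judged then, once.
Trained networks look in a picture, given as the dict that the camera call returned (one of the last four; its "shot" number tells which), for a name from the list of things; names that differ only in an ending like _2 or _b are one class to them, and where a whole thing is asked for, a point or a joint stands for the part that bears it (a point fixed in the world has none). Each returns a list of dicts, best first, with "confidence" (0 to 1); they miss things now and then, are a little off and sometimes report something else, mostly with a low value. They report only what shows in the picture. A call takes as long as a camera call. They do not tell look-alikes from the thing itself.
- look_for(picture, query): "point" ([x, y, z] in m, in world coordinates, good to about 4 mm: the middle of the surface that is visible of it).
- cut_out(picture, query): "pixels" (384x512 bool, what is visible of it).
The state is a dict: "time": time; "q": joint angles; "qvel": joint speeds; "tau": joint torques, N m; "ee_pos": TCP position; "orientation": TCP orientation; "ft_force": force on the tool from outside, world axes, zero at the start; "moment": the same for the moment, N m; "grip_width": finger opening in m; "gripper_force": force on a finger pad.
Only numpy, scipy, OpenCV 4.12 (cv2) and the standard library are available. Lean on these libraries where they do the work, as an engineer would, in place of code of your own. Each camera call takes 0.05 s, during which the arm holds its last target. There are 200 camera calls.

TASK

The counting scale is taring with the large parts cup on its pan. Set the small cup inside the medium one and let go of it, then grip the medium cup, carry the pair over the row of contactors and trunking without touching that row, and hold the pair upright and centred just above the mouth of the large cup, about a finger's breadth (15 mm) clear of its rim. Finish while still holding it there, steady, with nothing touching the large cup or the scale, and leave the screwdriver, the jar and the spare contactor alone.

Things in the scene. Friction and masses are not known exactly. Their poses are not given: they have to be found in the camera images.
- small_cup_center (a point): sizes in mm: centre (on the axis, 30 above the underside) of the small cup: thick-bottomed straight-sided round aluminium cup, open at the top, 60 tall, 42 outer diameter, wall 3, bottom 24 thick, about 80 g. Stands on the bench. z is its axis, upward. Inside the medium cup it stands on that cup's thick bottom with its rim 24 above the medium cup's rim, and about 6 play all round
- medium_cup_center (a point): sizes in mm: centre (on the axis, 30 above the underside) of the medium cup: thick-bottomed straight-sided round aluminium cup, open at the top, 60 tall, 62 outer diameter, wall 3.5 (55 inside), bottom 24 thick (so 36 deep inside), about 150 g. Stands on the bench. z is its axis, upward. Small and medium cup stand on the robot's left, either may be the nearer one
- large_cup_rim (a point): sizes in mm: centre of the mouth of the large cup, level with its rim: thick-bottomed straight-sided round aluminium cup, open at the top, 60 tall, 88 outer diameter, wall 4 (80 inside), bottom 24 thick, about 250 g, loose on the scale's pan, to the robot's right. z is its axis, upward
- scale: sizes in mm: fixed counting scale, white housing 210 by 180, with a round dark steel pan (150 diameter) whose top is 45 above the bench; origin under its centre at bench level. The large cup stands near the middle of the pan
- gear_row: sizes in mm: fixed row across the way between the cups and the scale: a plate 400 long (its x) and 105 wide (its y) with four black contactors, a white breaker and a grey slotted trunking, at most 92 high; origin under its centre at bench level
- spare_contactor_mid (a point): sizes in mm: centre of the loose black spare contactor, 75 by 45 and 75 tall; leave alone
- screwdriver_grip (a point): sizes in mm: grip of a loose screwdriver, 190 long, lying beyond the cups; leave alone
- fuse_jar_mid (a point): sizes in mm: centre of a loose white jar, 52 diameter, 70 tall, beyond the scale; leave alone
Things that resemble listed ones, but are neither listed nor needed, are in the scene too. Leave any blue look-alike of the part that bears small_cup_center alone.

How it is judged:
By the outcome, as a careful person would: the job done as asked, in the order asked, and still so for the second after the job is handed in, while the arm keeps its last pose, push and grip.
It also fails if it takes over 66 s, if anything falls off the work surface, if the arm or the gripper's body presses on something with over 40 N, if the wrist force passes 120 N, or if a joint passes its speed limit or range.

## Working session

There is one attempt and no reset: what is moved stays moved. The work goes in short steps, Python scripts to look and compute and a tool call to move; the robot and the scene stay as the last step left them, time stands still between calls to the robot, and variables do not carry over. Pictures are saved under pics/ and viewed, at most 10 in all, crops included, and the job is handed in when it is done.

Besides the shell and the picture viewer there is one more tool, called after "Request:" by a JSON object that holds its "fn" and its "kwargs". jog_arm: Moves the arm, as the interface text tells. Its arguments: {"type":"object","properties":{"series":{"type":"array"},"force":{"type":"number"}},"required":["series"]}

```bash
mkdir -p pics
cat > h.py <<'E'
from bench import *
import numpy as np, cv2
def names(p,qs):
    for q in qs:
        for d in look_for(p,q)[:3]: print(p['shot'],q,np.round(d['point'],4),round(d['confidence'],2))
def ray(p,uv,z):
    K=p['mtx'];c=p['camera_from_world'];d=np.array([(uv[0]-K[0,2])/K[0,0],(uv[1]-K[1,2])/K[1,1]]);s=d.copy()
    for _ in range(20): s=d/(1+p['k1']*(s@s))
    T=np.linalg.inv(c);v=T[:3,:3]@np.array([s[0],-s[1],-1]);o=T[:3,3]
    return o+v*(z-o[2])/v[2]
def proj(p,X):
    c=p['camera_from_world'];X=c[:3,:3]@np.array(X)+c[:3,3];s=np.array([X[0],-X[1]])/-X[2];s=s*(1+p['k1']*(s@s));K=p['mtx']
    return np.array([K[0,0]*s[0]+K[0,2],K[1,1]*s[1]+K[1,2]])
def wristpic():
    st=get_state();p=read_camera('wrist');T=np.eye(4);T[:3,:3]=st['orientation'];T[:3,3]=st['ee_pos']
    p['camera_from_world']=np.linalg.inv(T@p['tool_from_camera']);return p
E
python3 - <<'E'
from h import *
Q=['small_cup_center','medium_cup_center','large_cup_rim','gear_row','scale','spare_contactor_mid','screwdriver_grip']
ims=[]
for n in ['top','scene']:
    p=read_camera(n);cv2.imwrite(f'pics/{n}1.png',p['frame']);names(p,Q)
p=wristpic();cv2.imwrite('pics/w1.png',p['frame'])
s=get_state();print(s['time'],s['orientation'],s['grip_width'])
E
```

```text
1 small_cup_center [0.4623 0.2008 0.0238] 0.74
1 small_cup_center [0.4843 0.3035 0.0278] 0.74
1 small_cup_center [0.6119 0.2872 0.0191] 0.53
1 medium_cup_center [ 0.4889 -0.2726  0.0372] 0.72
1 medium_cup_center [0.6152 0.2884 0.0206] 0.65
1 large_cup_rim [ 0.4723 -0.3177  0.0665] 0.94
1 gear_row [ 0.5403 -0.0026  0.0822] 0.75
1 gear_row [ 0.4921 -0.2717  0.0411] 0.57
1 scale [ 0.4904 -0.2733  0.0378] 0.58
1 spare_contactor_mid [0.5213 0.4566 0.0512] 0.9
1 screwdriver_grip [0.7505 0.2184 0.0199] 0.61
2 small_cup_center [0.4784 0.2044 0.0417] 0.65
2 small_cup_center [0.4955 0.3027 0.038 ] 0.58
2 small_cup_center [ 0.5361 -0.2693  0.0388] 0.2
2 medium_cup_center [0.6297 0.2885 0.0327] 0.88
2 large_cup_rim [ 0.484  -0.3043  0.0844] 0.61
2 gear_row [0.6171 0.009  0.0654] 0.79
2 scale [ 0.5344 -0.2669  0.0413] 0.96
2 spare_contactor_mid [0.5562 0.4626 0.0489] 0.82
2 screwdriver_grip [0.7743 0.2229 0.0177] 0.91
0.85 [[-9.28737718e-01  3.70737441e-01 -2.99963819e-05]
 [ 3.70737441e-01  9.28737718e-01 -8.82239546e-06]
 [ 2.45879790e-05 -1.93144733e-05 -1.00000000e+00]] 0.08523355116425964
```

View pics/top1.png

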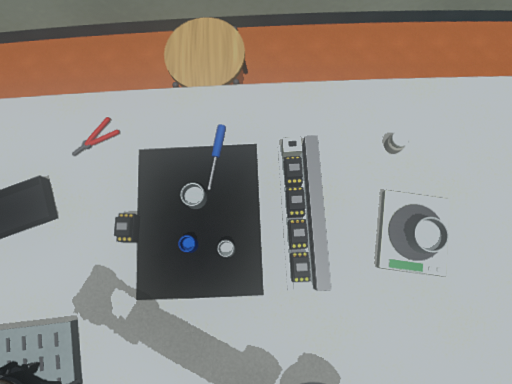

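View pics/scene1.png

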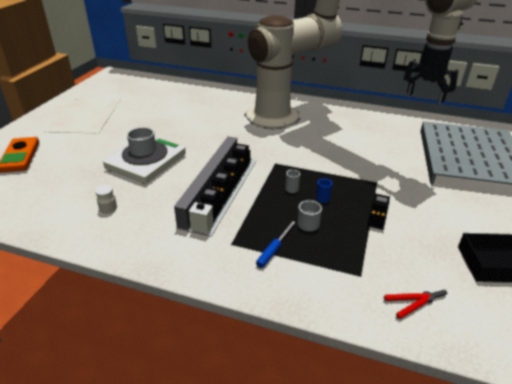

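The top view shows the silver small cup at about (226,248), its blue look-alike at (188,243) and the medium cup at (194,195). The screwdriver tip lies beside the medium cup at (209,188), and the large cup is at (428,235). In the scene view the small cup is at (292,181), the blue one at (324,190) and the medium at (309,215). Next I'll fit cylinder silhouettes to get accurate positions.

```bash
cat >> h.py <<'E'
from scipy.optimize import minimize
def sil(p,x,y,r,z0,z1,S=4):
    a=np.linspace(0,2*np.pi,60,endpoint=False)
    pts=np.array([proj(p,[x+r*np.cos(t),y+r*np.sin(t),z]) for z in (z0,z1) for t in a])
    h=cv2.convexHull(((pts+0.5)*S).astype(np.float32)).astype(np.int32)
    m=np.zeros((384*S,512*S),np.uint8);cv2.fillConvexPoly(m,h,1)
    return cv2.resize(m.astype(np.float32),(512,384),interpolation=cv2.INTER_AREA)
def fit(pms,x,y,r,z0,z1):
    def f(v):
        e=0
        for p,m in pms:
            s=sil(p,v[0],v[1],r,z0,z1);e+=np.abs(s-m).sum()/s.sum()
        return e
    o=minimize(f,[x,y],method='Nelder-Mead',options=dict(initial_simplex=[[x,y],[x+.01,y],[x,y+.01]],xatol=2e-4,fatol=1e-4))
    return np.round(o.x,4),round(o.fun,3)
def mask(p,q,x,y,z):
    """cut-out nearest to a projected point, holes filled"""
    u=proj(p,[x,y,z]);best=None
    for d in cut_out(p,q):
        m=d['pixels'];v=np.argwhere(m)[:,::-1].mean(0);e=np.hypot(*(u-v))
        if best is None or e<best[0]: best=(e,m)
    if best is None or best[0]>15: return None
    c,_=cv2.findContours(best[1].astype(np.uint8),cv2.RETR_EXTERNAL,cv2.CHAIN_APPROX_NONE)
    o=np.zeros((384,512),np.uint8);cv2.drawContours(o,[max(c,key=cv2.contourArea)],-1,1,-1);return o
C={'small_cup_center':(.472,.203,.021,0,.06),'medium_cup_center':(.62,.288,.031,0,.06),'large_cup_rim':(.485,-.305,.044,.045,.105)}
def measure(ps,qs=C):
    for q in qs:
        x,y,r,a,b=C[q];pm=[(p,mask(p,q,x,y,(a+b)/2)) for p in ps];pm=[k for k in pm if k[1] is not None]
        for k in pm: print(q,k[0]['shot'],k[1].sum(),*fit([k],x,y,r,a,b))
        if len(pm)>1: print(q,'both',*fit(pm,x,y,r,a,b))
E
python3 - <<'E'
from h import *
ps=[read_camera('top'),read_camera('scene')]
measure(ps)
p=ps[0]
print('drv tip',ray(p,(209,189),.01),'row corners',[ray(p,u,.09).round(3) for u in [(283,136),(316,136),(330,290),(290,290)]])
E
```

```text
small_cup_center 4 228 [0.4637 0.2025] 0.081
small_cup_center 5 293 [0.4673 0.2037] 0.08
small_cup_center both [0.4643 0.2029] 0.173
medium_cup_center 4 519 [0.6095 0.2867] 0.058
medium_cup_center 5 575 [0.6068 0.2864] 0.109
medium_cup_center both [0.6089 0.2867] 0.169
large_cup_rim 4 1173 [ 0.4699 -0.3139] 0.086
large_cup_rim 5 753 [ 0.4718 -0.3108] 0.06
large_cup_rim both [ 0.4708 -0.3114] 0.157
drv tip [0.62961037 0.24629631 0.01      ] row corners [array([0.746, 0.039, 0.09 ]), array([ 0.742, -0.048,  0.09 ]), array([ 0.349, -0.052,  0.09 ]), array([0.354, 0.045, 0.09 ])]
```

Request:
{"fn": "jog_arm", "kwargs": {"series": [{"offset": [0.021,-0.0276,0],"turn": [0,0,-3.7],"jaw": 1},{"offset": [0.021,-0.0276,0],"turn": [0,0,-3.7],"jaw": 1},{"offset": [0.021,-0.0276,0],"turn": [0,0,-3.7],"jaw": 1},{"offset": [0.021,-0.0276,0],"turn": [0,0,-3.7],"jaw": 1},{"offset": [0.021,-0.0276,0],"turn": [0,0,-3.7],"jaw": 1},{"offset": [0.021,-0.0276,0],"turn": [0,0,-3.7],"jaw": 1},{"offset": [0.021,-0.0276,0],"turn": [0,0,-3.7],"jaw": 1},{"offset": [0.021,-0.0276,0],"turn": [0,0,-3.7],"jaw": 1},{"offset": [0.021,-0.0276,0],"turn": [0,0,-3.7],"jaw": 1},{"offset": [0.021,-0.0276,0],"turn": [0,0,-3.7],"jaw": 1},{"offset": [0.021,-0.0276,0],"turn": [0,0,-3.7],"jaw": 1},{"offset": [0.021,-0.0276,0],"turn": [0,0,-3.7],"jaw": 1}]}}

```text
time: 2.25
ee_pos: [0.466, 0.2013, 0.2455]
orientation: [[-0.401, 0.916, 0.001], [0.916, 0.401, 0.0], [-0.0, 0.001, -1.0]]
ft_force: [0.4, 0.0, 0.6]
grip_width: 0.0852
gripper_force: 0.0
```

Request:
{"fn": "jog_arm", "kwargs": {"series": [{"offset": [0,0,0],"turn": [0,0,0],"jaw": 1},{"offset": [0,0,0],"turn": [0,0,0],"jaw": 1},{"offset": [0,0,0],"turn": [0,0,0],"jaw": 1}]}}

```text
time: 2.5
ee_pos: [0.4649, 0.203, 0.2452]
orientation: [[-0.404, 0.915, -0.0], [0.915, 0.404, 0.0], [0.001, -0.0, -1.0]]
ft_force: [0.1, -0.3, -0.0]
grip_width: 0.0853
gripper_force: 0.0
```

Run:
```python
from h import *
p=wristpic();cv2.imwrite('pics/w2.png',p['frame']);s=get_state();print(s['ee_pos'],s['orientation'],s['time'],p['tool_from_camera'])
measure([p],['small_cup_center','medium_cup_center'])
names(p,['small_cup_center','medium_cup_center'])
```

```text
[0.46464378 0.20347172 0.24524564] [[-4.05305885e-01  9.14181045e-01 -3.95270284e-04]
 [ 9.14181027e-01  4.05306007e-01  3.00089290e-04]
 [ 4.34541361e-04 -2.39720639e-04 -9.99999877e-01]] 2.55 [[ 3.41684462e-04  9.50794964e-01  3.09820624e-01  8.02691699e-02]
 [ 9.99999108e-01 -7.24813302e-04  1.12150275e-03  7.86315342e-05]
 [ 1.29088128e-03  3.09819964e-01 -9.50794364e-01 -1.28235923e-01]
 [ 0.00000000e+00  0.00000000e+00  0.00000000e+00  1.00000000e+00]]
small_cup_center 6 1226 [0.4647 0.2015] 0.054
medium_cup_center 6 2981 [0.6077 0.2858] 0.053
6 small_cup_center [0.4807 0.3007 0.0246] 0.77
6 small_cup_center [0.467  0.1988 0.0298] 0.6
```

View pics/w2.png

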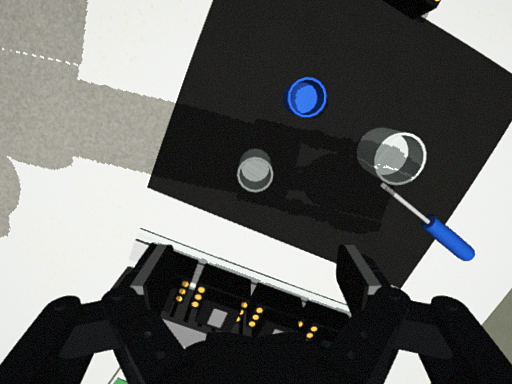

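The wrist view shows the small silver cup at (255,170), the blue one at (307,97) and the medium cup at (400,158). The screwdriver tip is at (384,184), clear of the finger line. All cameras agree within about 2 mm, so I'm going down on the small cup.

Request:
{"fn": "jog_arm", "kwargs": {"series": [{"offset": [0,-0.001,-0.034],"turn": [0,0,0],"jaw": 1},{"offset": [0,0,-0.034],"turn": [0,0,0],"jaw": 1},{"offset": [0,0,-0.034],"turn": [0,0,0],"jaw": 1},{"offset": [0,0,-0.034],"turn": [0,0,0],"jaw": 1},{"offset": [0,0,-0.034],"turn": [0,0,0],"jaw": 1},{"offset": [0,0,-0.014],"turn": [0,0,0],"jaw": 1},{"offset": [0,0,-0.007],"turn": [0,0,0],"jaw": 1},{"offset": [0,0,0],"turn": [0,0,0],"jaw": 1},{"offset": [0,0,0],"turn": [0,0,0],"jaw": 1},{"offset": [0,0,0],"turn": [0,0,0],"jaw": 1}], "force": 30}}

```text
time: 3.58
ee_pos: [0.4667, 0.2023, 0.0561]
orientation: [[-0.405, 0.915, 0.004], [0.915, 0.405, 0.001], [-0.001, 0.003, -1.0]]
ft_force: [0.1, 0.4, -0.1]
grip_width: 0.0854
gripper_force: 0.0
```

Request:
{"fn": "jog_arm", "kwargs": {"series": [{"offset": [0,0,0],"turn": [0,0,0],"jaw": 0.3},{"offset": [0,0,0],"turn": [0,0,0],"jaw": 0.2},{"offset": [0,0,0],"turn": [0,0,0],"jaw": 0.1},{"offset": [0,0,0],"turn": [0,0,0],"jaw": 0},{"offset": [0,0,0],"turn": [0,0,0],"jaw": -1},{"offset": [0,0,0],"turn": [0,0,0],"jaw": -1},{"offset": [0,0,0],"turn": [0,0,0],"jaw": -1},{"offset": [0,0,0],"turn": [0,0,0],"jaw": -1},{"offset": [0,0,0],"turn": [0,0,0],"jaw": -1},{"offset": [0,0,0],"turn": [0,0,0],"jaw": -1}]}}

```text
time: 4.42
ee_pos: [0.4654, 0.2018, 0.0549]
orientation: [[-0.404, 0.915, 0.0], [0.915, 0.404, -0.0], [-0.0, 0.0, -1.0]]
ft_force: [-1.8, -0.2, 5.5]
grip_width: 0.0403
gripper_force: 30.3
```

Request:
{"fn": "jog_arm", "kwargs": {"series": [{"offset": [0,0,0.01],"turn": [0,0,0],"jaw": -1},{"offset": [0,0,0.02],"turn": [0,0,0],"jaw": -1},{"offset": [0,0,0.025],"turn": [0,0,0],"jaw": -1},{"offset": [0,0,0.025],"turn": [0,0,0],"jaw": -1},{"offset": [0,0,0.02],"turn": [0,0,0],"jaw": -1},{"offset": [0,0,0],"turn": [0,0,0],"jaw": -1},{"offset": [0,0,0],"turn": [0,0,0],"jaw": -1},{"offset": [0,0,0],"turn": [0,0,0],"jaw": -1},{"offset": [0,0,0],"turn": [0,0,0],"jaw": -1}]}}

```text
time: 5.17
ee_pos: [0.4639, 0.2016, 0.1525]
orientation: [[-0.404, 0.915, -0.003], [0.915, 0.404, -0.001], [0.001, -0.003, -1.0]]
ft_force: [-0.7, -0.6, -1.8]
grip_width: 0.04
gripper_force: 30.9
```

Run:
```python
from h import *
p=wristpic();s=get_state();print(s['ee_pos'],s['ft_force'],s['grip_width'])
measure([p],['medium_cup_center'])
q=read_camera('scene');
im=np.hstack([cv2.resize(p['frame'],(400,300)),cv2.resize(q['frame'][100:280,220:460],(400,300))])
cv2.imwrite('pics/c3.png',im)
```

```text
[0.4639643  0.20156295 0.1525321 ] [ 0.35435563 -0.08156515 -0.6903226 ] 0.040598698081355925
medium_cup_center 7 5967 [0.6083 0.2862] 0.028
```

View pics/c3.png

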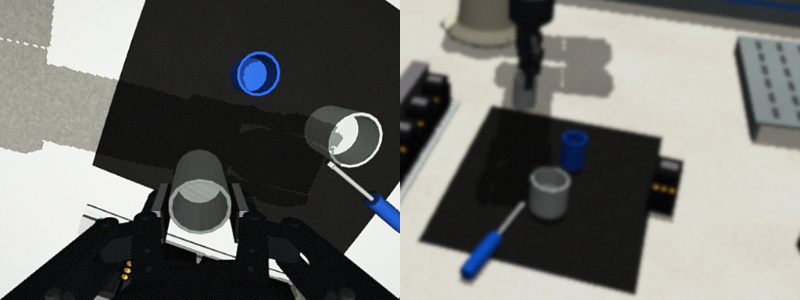

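The cup is held upright between the pads at about (200,195) in the left half. The medium cup and the screwdriver are undisturbed. I'll check where the held cup's axis lies relative to the TCP.

```bash
cat >> h.py <<'E'
def fitz(p,m,x,y,z0,r,h):
    f=lambda v:np.abs(sil(p,v[0],v[1],r,v[2],v[2]+h)-m).sum()/m.sum()
    o=minimize(f,[x,y,z0],method='Nelder-Mead',options=dict(initial_simplex=[[x,y,z0],[x+.008,y,z0],[x,y+.008,z0],[x,y,z0+.008]],xatol=2e-4,fatol=1e-4))
    return np.round(o.x,4),round(o.fun,3)
E
python3 - <<'E'
from h import *
p=wristpic();s=get_state();e=s['ee_pos']
m=mask(p,'small_cup_center',e[0],e[1],e[2]-.025)
if m is None: names(p,['small_cup_center'])
else:
    print(e,m.sum(),fitz(p,m,e[0],e[1],e[2]-.054,.021,.06))
    print(fit([(p,m)],e[0],e[1],.021,e[2]-.054,e[2]+.006))
E
```

```text
[0.46459394 0.20167611 0.15329543] 6921 (array([0.4642, 0.201 , 0.0959]), np.float64(0.024))
(array([0.4636, 0.2031]), np.float64(0.043))
```

Request:
{"fn": "jog_arm", "kwargs": {"series": [{"offset": [0.018,0.0106,0],"turn": [0,0,0],"jaw": -1},{"offset": [0.018,0.0106,0],"turn": [0,0,0],"jaw": -1},{"offset": [0.018,0.0106,0],"turn": [0,0,0],"jaw": -1},{"offset": [0.018,0.0106,0],"turn": [0,0,0],"jaw": -1},{"offset": [0.018,0.0106,0],"turn": [0,0,0],"jaw": -1},{"offset": [0.018,0.0106,0],"turn": [0,0,0],"jaw": -1},{"offset": [0.018,0.0106,0],"turn": [0,0,0],"jaw": -1},{"offset": [0.018,0.0106,0],"turn": [0,0,0],"jaw": -1},{"offset": [0,0,0],"turn": [0,0,0],"jaw": -1},{"offset": [0,0,0],"turn": [0,0,0],"jaw": -1},{"offset": [0,0,0],"turn": [0,0,0],"jaw": -1},{"offset": [0,0,0],"turn": [0,0,0],"jaw": -1}]}}

```text
time: 6.42
ee_pos: [0.6084, 0.2862, 0.154]
orientation: [[-0.404, 0.915, -0.001], [0.915, 0.404, -0.0], [0.0, -0.001, -1.0]]
ft_force: [-0.2, -0.6, -0.9]
grip_width: 0.0404
gripper_force: 31.1
```

Run:
```python
from h import *
p=wristpic();s=get_state();e=s['ee_pos'];print(e)
m=mask(p,'small_cup_center',e[0],e[1],e[2]-.025)
if m is not None: print(fitz(p,m,e[0],e[1],e[2]-.054,.021,.06))
C['medium_cup_center']=(.6083,.2862,.031,0,.06)
measure([p],['medium_cup_center'])
cv2.imwrite('pics/w4.png',p['frame'])
```

```text
[0.608456   0.28623532 0.15421434]
(array([0.6085, 0.2853, 0.0965]), np.float64(0.022))
medium_cup_center 10 2786 [0.6088 0.287 ] 0.42
```

View pics/w4.png

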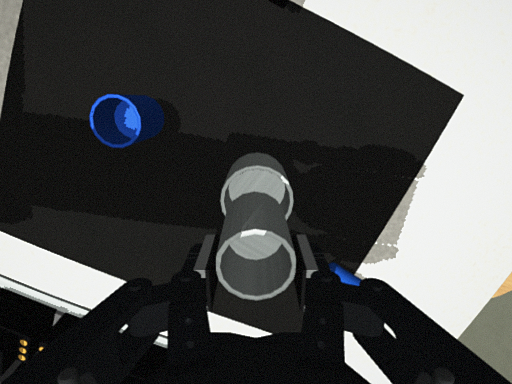

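The held cup at (256,265) is in line with the medium cup behind it at (257,195). I'll lower it in, watching the force.

Request:
{"fn": "jog_arm", "kwargs": {"series": [{"offset": [0,0.0005,-0.015],"turn": [0,0,0],"jaw": -1},{"offset": [0,0,-0.015],"turn": [0,0,0],"jaw": -1},{"offset": [0,0,-0.012],"turn": [0,0,0],"jaw": -1},{"offset": [0,0,-0.01],"turn": [0,0,0],"jaw": -1},{"offset": [0,0,-0.008],"turn": [0,0,0],"jaw": -1},{"offset": [0,0,-0.006],"turn": [0,0,0],"jaw": -1},{"offset": [0,0,-0.004],"turn": [0,0,0],"jaw": -1},{"offset": [0,0,-0.002],"turn": [0,0,0],"jaw": -1},{"offset": [0,0,0],"turn": [0,0,0],"jaw": -1},{"offset": [0,0,0],"turn": [0,0,0],"jaw": -1},{"offset": [0,0,0],"turn": [0,0,0],"jaw": -1}]}}

```text
time: 7.48
ee_pos: [0.6097, 0.2872, 0.0831]
orientation: [[-0.404, 0.915, 0.001], [0.915, 0.404, 0.0], [-0.0, 0.001, -1.0]]
ft_force: [-0.5, -0.3, -0.5]
grip_width: 0.0401
gripper_force: 31.1
```

Request:
{"fn": "jog_arm", "kwargs": {"series": [{"offset": [0,0,-0.001],"turn": [0,0,0],"jaw": -1},{"offset": [0,0,0],"turn": [0,0,0],"jaw": -1},{"offset": [0,0,0],"turn": [0,0,0],"jaw": -1}]}}

```text
time: 7.73
ee_pos: [0.6093, 0.2871, 0.0815]
orientation: [[-0.404, 0.915, 0.0], [0.915, 0.404, 0.0], [-0.0, 0.0, -1.0]]
ft_force: [0.3, -0.9, -1.0]
grip_width: 0.0402
gripper_force: 31.1
```

Request:
{"fn": "jog_arm", "kwargs": {"series": [{"offset": [0,-0.0005,-0.001],"turn": [0,0,0],"jaw": -1},{"offset": [0,0,0],"turn": [0,0,0],"jaw": -1},{"offset": [0,0,0],"turn": [0,0,0],"jaw": -1},{"offset": [0,0,0],"turn": [0,0,0],"jaw": -1}]}}

```text
time: 8.07
ee_pos: [0.6092, 0.2866, 0.0803]
orientation: [[-0.404, 0.915, -0.0], [0.915, 0.404, -0.0], [-0.0, -0.0, -1.0]]
ft_force: [-0.5, 0.5, -0.9]
grip_width: 0.0402
gripper_force: 31.1
```

Request:
{"fn": "jog_arm", "kwargs": {"series": [{"offset": [0,0,-0.001],"turn": [0,0,0],"jaw": -1},{"offset": [0,0,0],"turn": [0,0,0],"jaw": -1},{"offset": [0,0,0],"turn": [0,0,0],"jaw": -1},{"offset": [0,0,0],"turn": [0,0,0],"jaw": -1}]}}

```text
time: 8.4
ee_pos: [0.6092, 0.2866, 0.0793]
orientation: [[-0.404, 0.915, 0.0], [0.915, 0.404, -0.0], [-0.0, 0.0, -1.0]]
ft_force: [-0.4, -0.3, -1.2]
grip_width: 0.0403
gripper_force: 31.1
```

Request:
{"fn": "jog_arm", "kwargs": {"series": [{"offset": [0,0,-0.001],"turn": [0,0,0],"jaw": -1},{"offset": [0,0,0],"turn": [0,0,0],"jaw": -1},{"offset": [0,0,0],"turn": [0,0,0],"jaw": -1},{"offset": [0,0,0],"turn": [0,0,0],"jaw": -1}]}}

```text
time: 8.73
ee_pos: [0.6094, 0.2867, 0.079]
orientation: [[-0.404, 0.915, 0.0], [0.915, 0.404, 0.0], [-0.0, 0.0, -1.0]]
ft_force: [-2.8, -0.8, 5.2]
grip_width: 0.0406
gripper_force: 31.7
```

Request:
{"fn": "jog_arm", "kwargs": {"series": [{"offset": [0,0,-0.001],"turn": [0,0,0],"jaw": -1},{"offset": [0,0,0],"turn": [0,0,0],"jaw": -1},{"offset": [0,0,0],"turn": [0,0,0],"jaw": -1},{"offset": [0,0,0],"turn": [0,0,0],"jaw": -1}]}}

```text
time: 9.07
ee_pos: [0.6094, 0.2867, 0.0789]
orientation: [[-0.404, 0.915, 0.0], [0.915, 0.404, -0.0], [-0.0, 0.0, -1.0]]
ft_force: [-4.9, -1.6, 10.3]
grip_width: 0.04
gripper_force: 32.2
```

Contact at z = 0.079 matches the expected seat. I'll ease the load off and release.

Request:
{"fn": "jog_arm", "kwargs": {"series": [{"offset": [0,0,0.002],"turn": [0,0,0],"jaw": -1},{"offset": [0,0,0],"turn": [0,0,0],"jaw": -0.1},{"offset": [0,0,0],"turn": [0,0,0],"jaw": 0},{"offset": [0,0,0],"turn": [0,0,0],"jaw": 0.1},{"offset": [0,0,0],"turn": [0,0,0],"jaw": 0.2},{"offset": [0,0,0],"turn": [0,0,0],"jaw": 0.4},{"offset": [0,0,0],"turn": [0,0,0],"jaw": 1},{"offset": [0,0,0],"turn": [0,0,0],"jaw": 1},{"offset": [0,0,0],"turn": [0,0,0],"jaw": 1},{"offset": [0,0,0],"turn": [0,0,0],"jaw": 1},{"offset": [0,0,0],"turn": [0,0,0],"jaw": 1},{"offset": [0,0,0],"turn": [0,0,0],"jaw": 1}]}}

```text
time: 10.07
ee_pos: [0.6092, 0.2866, 0.0793]
orientation: [[-0.404, 0.915, 0.0], [0.915, 0.404, -0.0], [-0.0, 0.0, -1.0]]
ft_force: [-0.7, 0.5, 0.7]
grip_width: 0.0853
gripper_force: 0.0
```

Request:
{"fn": "jog_arm", "kwargs": {"series": [{"offset": [0,0,0.02],"turn": [0,0,0],"jaw": 1},{"offset": [0,0,0.03],"turn": [0,0,0],"jaw": 1},{"offset": [0,0,0.03],"turn": [0,0,0],"jaw": 1},{"offset": [0,0,0],"turn": [0,0,0],"jaw": 1},{"offset": [0,0,0],"turn": [0,0,0],"jaw": 1},{"offset": [0,0,0],"turn": [0,0,0],"jaw": 1}]}}

```text
time: 10.57
ee_pos: [0.6089, 0.2865, 0.1589]
orientation: [[-0.404, 0.915, -0.001], [0.915, 0.404, -0.0], [0.0, -0.001, -1.0]]
ft_force: [-0.3, -0.4, -0.1]
grip_width: 0.0854
gripper_force: 0.0
```

Run:
```python
from h import *
p=wristpic();s=get_state();e=s['ee_pos'];print(e,s['grip_width'])
m=mask(p,'small_cup_center',.609,.2866,.06)
if m is not None: print(m.sum(),fit([(p,m)],.609,.2866,.021,.06,.084))
C['medium_cup_center']=(.609,.2866,.031,0,.06)
measure([p],['medium_cup_center'])
q=read_camera('scene')
im=np.hstack([cv2.resize(p['frame'],(400,300)),cv2.resize(q['frame'][140:260,220:380],(400,300))])
cv2.imwrite('pics/c5.png',im)
```

```text
[0.60833632 0.28637617 0.15785341] 0.08528088219976845
2756 (array([0.6078, 0.2882]), np.float64(0.108))
medium_cup_center 11 1763 [0.6089 0.2867] 0.622
```

View pics/c5.png

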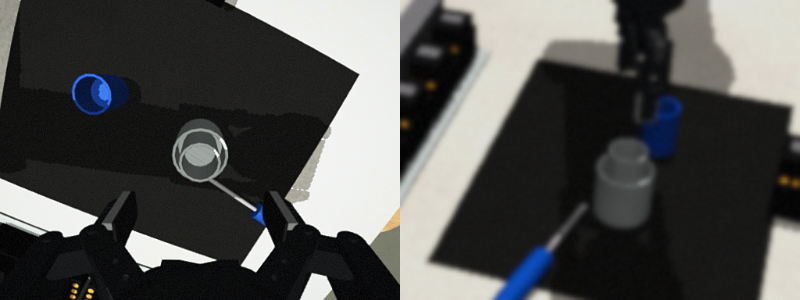

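The small cup stands inside the medium one, released and upright. The pair is at about (200,155) in the left half and (625,185) in the right. The screwdriver hasn't moved. I'm going down to grip the medium cup.

Request:
{"fn": "jog_arm", "kwargs": {"series": [{"offset": [0,0,-0.025],"turn": [0,0,0],"jaw": 1},{"offset": [0,0,-0.03],"turn": [0,0,0],"jaw": 1},{"offset": [0,0,-0.03],"turn": [0,0,0],"jaw": 1},{"offset": [0,0,-0.02],"turn": [0,0,0],"jaw": 1},{"offset": [0,0,-0.012],"turn": [0,0,0],"jaw": 1},{"offset": [0,0,0],"turn": [0,0,0],"jaw": 1},{"offset": [0,0,0],"turn": [0,0,0],"jaw": 1},{"offset": [0,0,0],"turn": [0,0,0],"jaw": 1}], "force": 45}}

```text
time: 11.43
ee_pos: [0.6105, 0.287, 0.0442]
orientation: [[-0.404, 0.915, 0.003], [0.915, 0.404, 0.001], [-0.0, 0.003, -1.0]]
ft_force: [0.3, -0.0, 0.5]
grip_width: 0.0854
gripper_force: 0.0
```

Request:
{"fn": "jog_arm", "kwargs": {"series": [{"offset": [0,0,0],"turn": [0,0,0],"jaw": 0.8},{"offset": [0,0,0],"turn": [0,0,0],"jaw": 0.7},{"offset": [0,0,0],"turn": [0,0,0],"jaw": 0.6},{"offset": [0,0,0],"turn": [0,0,0],"jaw": 0.5},{"offset": [0,0,0],"turn": [0,0,0],"jaw": -1},{"offset": [0,0,0],"turn": [0,0,0],"jaw": -1},{"offset": [0,0,0],"turn": [0,0,0],"jaw": -1},{"offset": [0,0,0],"turn": [0,0,0],"jaw": -1},{"offset": [0,0,0],"turn": [0,0,0],"jaw": -1}]}}

```text
time: 12.18
ee_pos: [0.6097, 0.2867, 0.0432]
orientation: [[-0.404, 0.915, 0.001], [0.915, 0.404, 0.0], [-0.0, 0.001, -1.0]]
ft_force: [-1.8, -0.1, 5.8]
grip_width: 0.0595
gripper_force: 51.0
```

Request:
{"fn": "jog_arm", "kwargs": {"series": [{"offset": [0,0,0.004],"turn": [0,0,0],"jaw": -1},{"offset": [0,0,0.008],"turn": [0,0,0],"jaw": -1},{"offset": [0,0,0.014],"turn": [0,0,0],"jaw": -1},{"offset": [0,0,0.02],"turn": [0,0,0],"jaw": -1},{"offset": [0,0,0.024],"turn": [0,0,0],"jaw": -1},{"offset": [0,0,0.024],"turn": [0,0,0],"jaw": -1},{"offset": [0,0,0.024],"turn": [0,0,0],"jaw": -1},{"offset": [0,0,0.018],"turn": [0,0,0],"jaw": -1},{"offset": [0,0,0.01],"turn": [0,0,0],"jaw": -1},{"offset": [0,0,0.004],"turn": [0,0,0],"jaw": -1},{"offset": [0,0,0],"turn": [0,0,0],"jaw": -1},{"offset": [0,0,0],"turn": [0,0,0],"jaw": -1}]}}

```text
time: 13.18
ee_pos: [0.6085, 0.2864, 0.191]
orientation: [[-0.404, 0.915, -0.002], [0.915, 0.404, -0.001], [0.0, -0.002, -1.0]]
ft_force: [-1.4, -0.1, -3.9]
grip_width: 0.0595
gripper_force: 50.2
```

Run:
```python
from h import *
p=wristpic();s=get_state();e=s['ee_pos'];print(e,s['ft_force'],s['grip_width'],s['q'])
q=read_camera('scene')
im=np.hstack([cv2.resize(p['frame'],(400,300)),cv2.resize(q['frame'][100:220,220:380],(400,300))])
cv2.imwrite('pics/c6.png',im)
```

```text
[0.60818934 0.28633783 0.19037781] [-0.2450461  -0.24229661 -3.98669174] 0.05982267283777828 [ 1.49368015e+01  2.57356406e+01  7.73127473e+01 -4.39076200e-05
  7.71363492e+01 -8.90273457e+00]
```

View pics/c6.png

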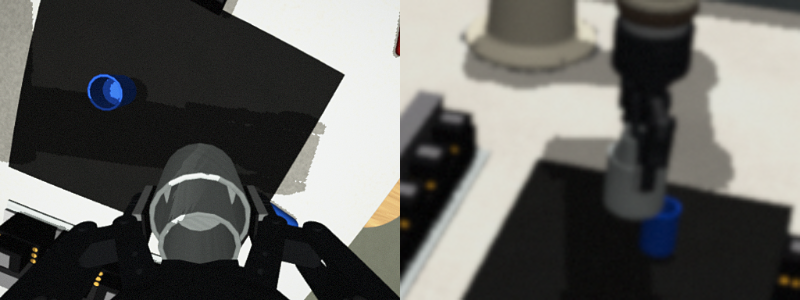

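The pair hangs upright in the grip, with the medium rim around (200,195) and the small cup inside it. The underside is at about 0.148 m, well above the 92 mm row. I'm carrying it across.

Request:
{"fn": "jog_arm", "kwargs": {"series": [{"offset": [-0.001,-0.005,0],"turn": [0,0,0],"jaw": -1},{"offset": [-0.003,-0.012,0],"turn": [0,0,0],"jaw": -1},{"offset": [-0.005,-0.02,0],"turn": [0,0,0],"jaw": -1},{"offset": [-0.006,-0.028,0],"turn": [0,0,0],"jaw": -1},{"offset": [-0.0078,-0.034,0],"turn": [0,0,0],"jaw": -1},{"offset": [-0.0078,-0.034,0],"turn": [0,0,0],"jaw": -1},{"offset": [-0.0078,-0.034,0],"turn": [0,0,0],"jaw": -1},{"offset": [-0.0078,-0.034,0],"turn": [0,0,0],"jaw": -1},{"offset": [-0.0078,-0.034,0],"turn": [0,0,0],"jaw": -1},{"offset": [-0.0078,-0.034,0],"turn": [0,0,0],"jaw": -1},{"offset": [-0.0078,-0.034,0],"turn": [0,0,0],"jaw": -1},{"offset": [-0.0078,-0.034,0],"turn": [0,0,0],"jaw": -1}]}}

```text
time: 14.28
ee_pos: [0.5306, -0.052, 0.1917]
orientation: [[-0.404, 0.915, -0.001], [0.915, 0.404, 0.0], [0.001, -0.001, -1.0]]
ft_force: [1.1, 0.2, -2.7]
grip_width: 0.0598
gripper_force: 50.2
```

Request:
{"fn": "jog_arm", "kwargs": {"series": [{"offset": [-0.0078,-0.034,0],"turn": [0,0,0],"jaw": -1},{"offset": [-0.0078,-0.034,0],"turn": [0,0,0],"jaw": -1},{"offset": [-0.0078,-0.034,0],"turn": [0,0,0],"jaw": -1},{"offset": [-0.0078,-0.034,0],"turn": [0,0,0],"jaw": -1},{"offset": [-0.007,-0.032,0],"turn": [0,0,0],"jaw": -1},{"offset": [-0.006,-0.028,0],"turn": [0,0,0],"jaw": -1},{"offset": [-0.005,-0.022,0],"turn": [0,0,0],"jaw": -1},{"offset": [-0.004,-0.016,0],"turn": [0,0,0],"jaw": -1},{"offset": [-0.003,-0.012,0],"turn": [0,0,0],"jaw": -1},{"offset": [-0.002,-0.008,0],"turn": [0,0,0],"jaw": -1},{"offset": [-0.001,-0.004,0],"turn": [0,0,0],"jaw": -1},{"offset": [0,0,0],"turn": [0,0,0],"jaw": -1}]}}

```text
time: 15.28
ee_pos: [0.4724, -0.3085, 0.1921]
orientation: [[-0.404, 0.915, -0.0], [0.915, 0.404, 0.0], [0.0, -0.0, -1.0]]
ft_force: [0.4, 0.1, -2.0]
grip_width: 0.0597
gripper_force: 50.1
```

Request:
{"fn": "jog_arm", "kwargs": {"series": [{"offset": [0,0,0],"turn": [0,0,0],"jaw": -1},{"offset": [0,0,0],"turn": [0,0,0],"jaw": -1},{"offset": [0,0,0],"turn": [0,0,0],"jaw": -1},{"offset": [0,0,0],"turn": [0,0,0],"jaw": -1},{"offset": [0,0,0],"turn": [0,0,0],"jaw": -1},{"offset": [0,0,0],"turn": [0,0,0],"jaw": -1}]}}

```text
time: 15.78
ee_pos: [0.4727, -0.3081, 0.1923]
orientation: [[-0.405, 0.915, -0.0], [0.915, 0.405, 0.0], [0.0, -0.0, -1.0]]
ft_force: [0.4, 0.7, -3.2]
grip_width: 0.0598
gripper_force: 50.2
```

Run:
```python
from h import *
p=wristpic();s=get_state();e=s['ee_pos'];print(e,s['ft_force'],s['orientation'],s['grip_width'])
for q,r,h in [('medium_cup_center',.031,.06)]:
    m=mask(p,q,e[0],e[1],e[2]-.01)
    if m is not None: print(q,m.sum(),fitz(p,m,e[0],e[1],e[2]-.0425,r,h))
C['large_cup_rim']=(.471,-.312,.044,.045,.105)
measure([p],['large_cup_rim'])
cv2.imwrite('pics/w7.png',p['frame'])
```

```text
[ 0.47267948 -0.30820958  0.19233566] [ 0.01657908 -0.63212512 -2.63469055] [[-4.04493855e-01  9.14540716e-01  2.33674328e-05]
 [ 9.14540716e-01  4.04493855e-01 -1.05318577e-05]
 [-1.90837957e-05  1.71103970e-05 -1.00000000e+00]] 0.05959595566168161
```

View pics/w7.png

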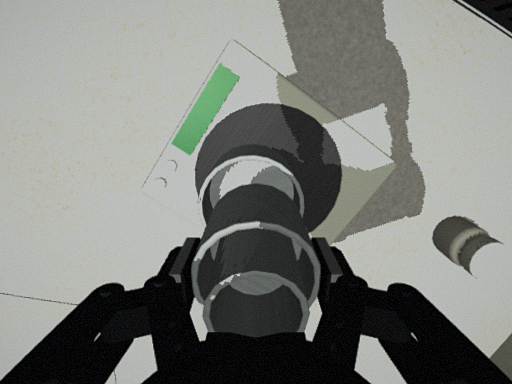

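The wrist view shows the large cup's rim arc, with its top at about (250,157) and sides at (198,200) and (303,205). It lies behind the held medium cup, whose rim is centred near (256,270). I'll fit that arc directly.

Run:
```python
from h import *
from scipy.optimize import least_squares
p=wristpic();s=get_state();e=s['ee_pos'];g=p['frame'].max(2).astype(int)
pts=[]
for a in np.radians(np.arange(195,346,4)):      # rays outward from the mouth's centre
    d=np.array([np.cos(a),np.sin(a)]);rr=np.arange(72,36,-.25)
    v=np.array([cv2.getRectSubPix(g.astype(np.float32),(1,1),tuple(map(float,np.array([250,207])+r*d)))[0,0] for r in rr])
    k=np.argmax(v>140)
    if v[k]>140 and k>0: pts.append(np.array([250,207])+rr[k]*d)
pts=np.array(pts);print(len(pts),pts[::4].round(0).tolist())
T=np.linalg.inv(p['camera_from_world'])
W=np.array([ray(p,u,.105)[:2] for u in pts])
f=lambda v:np.hypot(*(W-v[:2]).T)-v[2]
o=least_squares(f,[.471,-.312,.044],loss='soft_l1',f_scale=.001);print(o.x.round(4),(np.abs(o.fun)*1000).round(1))
o=least_squares(lambda v:f([*v,.044]),[.471,-.312],loss='soft_l1',f_scale=.001);print(o.x.round(4))
t=read_camera('top');im=p['frame'].copy()
for c,r,z,col in [((*o.x,),.044,.105,(0,0,255)),(e[:2],.031,e[2]-.0425+.06,(0,255,0)),(e[:2],.031,e[2]-.0425,(255,255,0)),(e[:2],.021,e[2]-.0425+.084,(0,255,255))]:
    q=np.array([proj(p,[c[0]+r*np.cos(b),c[1]+r*np.sin(b),z]) for b in np.linspace(0,6.3,80)]);cv2.polylines(im,[q.round().astype(np.int32)],True,col,1)
cv2.imwrite('pics/c8.png',np.hstack([cv2.resize(im[130:350,130:390],(400,338)),cv2.resize(t['frame'][160:300,350:500],(362,338))]))
```

```text
26 [[212.0, 171.0], [223.0, 162.0], [237.0, 157.0], [251.0, 155.0], [265.0, 157.0], [279.0, 163.0], [291.0, 172.0]]
[ 0.4702 -0.3127  0.0429] [0.1 0.1 0.  0.1 0.1 0.2 0.  0.1 0.1 0.1 0.  0.1 0.1 0.1 0.  0.  0.1 0.2
 0.1 0.2 0.  0.1 0.  0.1 0.3 0.2]
[ 0.4707 -0.3138]
```

View pics/c8.png

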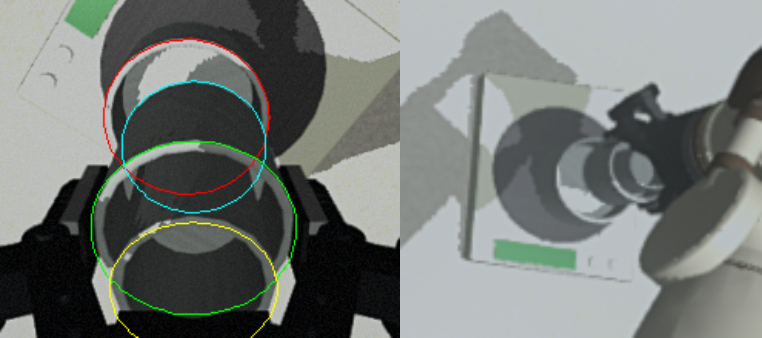

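The fitted circles match: the large rim is at (0.4705, -0.3127), and the pair is 2 mm and 4.5 mm off it. I'll correct that and come partway down, then check the cup height in the grip.

Request:
{"fn": "jog_arm", "kwargs": {"series": [{"offset": [-0.001,-0.002,0],"turn": [0,0,0],"jaw": -1},{"offset": [-0.0012,-0.0025,-0.003],"turn": [0,0,0],"jaw": -1},{"offset": [0,0,-0.005],"turn": [0,0,0],"jaw": -1},{"offset": [0,0,-0.005],"turn": [0,0,0],"jaw": -1},{"offset": [0,0,-0.005],"turn": [0,0,0],"jaw": -1},{"offset": [0,0,-0.002],"turn": [0,0,0],"jaw": -1},{"offset": [0,0,0],"turn": [0,0,0],"jaw": -1},{"offset": [0,0,0],"turn": [0,0,0],"jaw": -1},{"offset": [0,0,0],"turn": [0,0,0],"jaw": -1},{"offset": [0,0,0],"turn": [0,0,0],"jaw": -1},{"offset": [0,0,0],"turn": [0,0,0],"jaw": -1},{"offset": [0,0,0],"turn": [0,0,0],"jaw": -1}]}}

```text
time: 17.03
ee_pos: [0.4705, -0.313, 0.1726]
orientation: [[-0.404, 0.915, 0.0], [0.915, 0.404, -0.0], [-0.0, 0.0, -1.0]]
ft_force: [0.8, 0.2, -4.1]
grip_width: 0.0597
gripper_force: 50.1
```

```bash
cat >> h.py <<'E'
from scipy.optimize import least_squares
def arc(p,c,r0,r1,thr,angs):
    """outer edge of a bright ring, along rays from pixel c inward from r1 to r0"""
    g=p['frame'].max(2).astype(np.float32);out=[]
    for a in np.radians(angs):
        d=np.array([np.cos(a),np.sin(a)]);rr=np.arange(r1,r0,-.25)
        v=np.array([cv2.getRectSubPix(g,(1,1),tuple(map(float,c+r*d)))[0,0] for r in rr]);k=np.argmax(v>thr)
        if v[k]>thr and k>0: out.append(c+rr[k]*d)
    return np.array(out)
E
python3 - <<'E'
from h import *
p=wristpic();s=get_state();e=s['ee_pos'];print(e,s['ft_force'],s['time'])
c=proj(p,[e[0],e[1],e[2]+.0175])
def circ(x,y,z,r,n=720):
    return np.array([proj(p,[x+r*np.cos(b),y+r*np.sin(b),z]) for b in np.linspace(0,6.283,n)])
g=p['frame'].max(2)
def prof(a):
    d=np.array([np.cos(np.radians(a)),np.sin(np.radians(a))]);return [int(g[tuple((c+r*d).round().astype(int)[::-1])]) for r in range(40,76,2)]
print(c)
for a in (190,215,240,270,300,325,350): print(a,prof(a))
P=arc(p,c,40,76,110,np.arange(190,351,5))
from scipy.spatial import cKDTree
def f(v): return cKDTree(circ(v[0],v[1],v[2],.031,300)).query(P)[0]
o=least_squares(f,[e[0],e[1],e[2]+.0175],loss='soft_l1',diff_step=1e-3,x_scale=.01);print(len(P),o.x-e,f(o.x).round(1))
c2=proj(p,[.4705,-.3127,.105]);L=arc(p,c2,30,75,140,np.arange(200,341,4))
if len(L)>5:
    W=np.array([ray(p,u,.105)[:2] for u in L]);o=least_squares(lambda v:np.hypot(*(W-v[:2]).T)-v[2],[.4705,-.3127,.044],loss='soft_l1',f_scale=.001);print('large',len(L),o.x.round(4))
q=read_camera('scene')
cv2.imwrite('pics/c9.png',np.hstack([cv2.resize(p['frame'],(400,300)),cv2.resize(q['frame'][80:200,80:240],(400,300),interpolation=cv2.INTER_CUBIC)]))
E
```

```text
[ 0.47043827 -0.31294643  0.17246242] [ 0.17719504  0.62792021 -3.07931887] 17.0833
[255.41629744 282.51248361]
190 [45, 40, 38, 37, 41, 42, 41, 40, 40, 50, 100, 100, 103, 15, 9, 3, 7, 0]
215 [39, 44, 36, 36, 46, 110, 109, 97, 76, 43, 179, 184, 191, 121, 54, 2, 5, 16]
240 [53, 55, 58, 55, 54, 60, 56, 57, 146, 192, 197, 171, 55, 56, 57, 62, 56, 61]
270 [44, 50, 50, 48, 52, 52, 59, 51, 148, 193, 205, 120, 44, 57, 50, 52, 52, 49]
300 [44, 46, 46, 43, 43, 48, 42, 45, 68, 104, 108, 105, 48, 48, 47, 44, 48, 46]
325 [48, 43, 41, 45, 61, 110, 106, 81, 60, 49, 105, 103, 107, 70, 43, 3, 9, 25]
350 [44, 44, 41, 39, 36, 39, 43, 35, 32, 47, 102, 101, 105, 54, 0, 4, 6, 6]
25 [-0.00034438 -0.00132878  0.01586393] [ 2.2  1.9  1.6  0.9  0.3  0.3  0.3  0.4  0.9  0.2  0.6  0.4  1.3  0.7
  0.8  0.5  0.3  0.7  0.5  0.1  0.2  0.9  8.8 13.3  0.6]
large 22 [ 0.4694 -0.312   0.042 ]
```

View pics/c9.png

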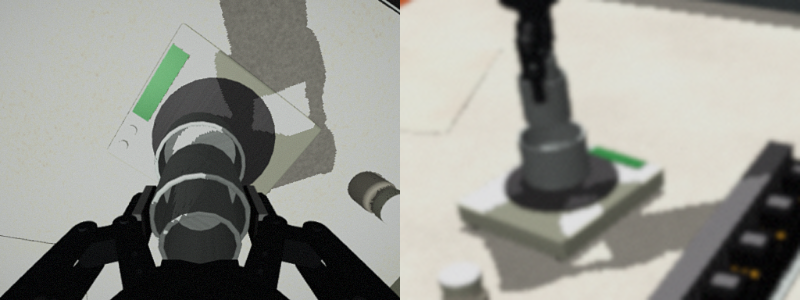

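The pair is over the large cup, centred to within about 1.5 mm. In the side view the medium cup at (545,100) is concentric with the large one at (553,155). The rim fit confirms the underside is about 43 mm below the TCP, so the gap is now about 24 mm. I'll go down another 9 mm.

Request:
{"fn": "jog_arm", "kwargs": {"series": [{"offset": [0,0.0003,-0.003],"turn": [0,0,0],"jaw": -1},{"offset": [0,0,-0.003],"turn": [0,0,0],"jaw": -1},{"offset": [0,0,-0.002],"turn": [0,0,0],"jaw": -1},{"offset": [0,0,-0.001],"turn": [0,0,0],"jaw": -1},{"offset": [0,0,0],"turn": [0,0,0],"jaw": -1},{"offset": [0,0,0],"turn": [0,0,0],"jaw": -1},{"offset": [0,0,0],"turn": [0,0,0],"jaw": -1},{"offset": [0,0,0],"turn": [0,0,0],"jaw": -1},{"offset": [0,0,0],"turn": [0,0,0],"jaw": -1},{"offset": [0,0,0],"turn": [0,0,0],"jaw": -1},{"offset": [0,0,0],"turn": [0,0,0],"jaw": -1},{"offset": [0,0,0],"turn": [0,0,0],"jaw": -1}]}}

```text
time: 18.13
ee_pos: [0.4704, -0.3126, 0.1633]
orientation: [[-0.404, 0.915, 0.0], [0.915, 0.404, -0.0], [-0.0, 0.0, -1.0]]
ft_force: [0.2, 0.1, -3.1]
grip_width: 0.0596
gripper_force: 50.1
```

Run:
```python
from h import *
from scipy.spatial import cKDTree
p=wristpic();s=get_state();e=s['ee_pos'];print(e,s['ft_force'],np.abs(s['qvel']).max(),s['orientation'][2],s['time'])
c=proj(p,[e[0],e[1],e[2]+.0168])
P=arc(p,c,44,69,80,np.r_[190:208:3,235:306:3,332:351:3])
def f(v): return cKDTree(np.array([proj(p,[v[0]+.031*np.cos(b),v[1]+.031*np.sin(b),v[2]]) for b in np.linspace(0,6.283,400)])).query(P)[0]
o=least_squares(f,[e[0],e[1],e[2]+.0168],loss='soft_l1',diff_step=1e-3,x_scale=.01);print('held rim-tcp',len(P),(o.x-e).round(4),np.median(f(o.x)))
sc=read_camera('scene');x,y=e[:2]
m=mask(sc,'large_cup_rim',.4705,-.3127,.075)
if m is not None: print('large scene',m.sum(),fit([(sc,m)],.4705,-.3127,.044,.045,.105))
m=mask(sc,'medium_cup_center',x,y,e[2]-.013)
if m is not None: print('med scene',m.sum(),fitz(sc,m,x,y,e[2]-.043,.031,.06))
```

```text
[ 0.47040127 -0.31259395  0.16334089] [-0.04017092 -0.69381555 -3.45817161] 0.05901191675203689 [-4.27468125e-05  4.02829449e-05 -9.99999998e-01] 18.1833
held rim-tcp 37 [-0.0002 -0.0005  0.0164] 0.5654504573826475
large scene 572 (array([ 0.4701, -0.3129]), np.float64(0.215))
med scene 315 (array([ 0.4724, -0.3107,  0.1191]), np.float64(0.57))
```

```bash
python3 -c "
from bench import *
print(hand_in())"
```

```text
the job is handed in; nothing more can be done
None
```

The small cup sits inside the medium one, and the arm is holding the pair upright and steady about 15 mm above the large cup's rim, centred within about 2 mm by my measurements; I handed it in at about 18 s, and no verdict came back.

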